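# Sweep the dust caps off the breadboard

## Task

Clear the raised breadboard: with closed fingers, push the three black dust caps across it and over its edge so that all three drop into the open catch tray standing alongside. Only sweep them, do not pick them up or lift them, and leave the objective lens standing on the board, the oil bottle and the screwdriver where they are.

Things in the scene. Friction and masses are not known exactly. Their poses are not given: they have to be found in the camera images.
- board: aluminium optical breadboard with a grid of dark holes (drawn only, the top is smooth), fixed, raised on four posts. 250 mm along its own x, 240 mm along its own y, top surface 50 mm above the bench; no rim. Origin: under its centre, at bench height; z up, turned up to 15 degrees. Its two y edges (own y = +120 and -120 mm) are flanked by the open tray on one side and the closed slide case on the other; which is on which side varies
- tray: open grey plastic catch tray, fixed on the bench with its long side 3 mm from one of the breadboard's y edges: 250 mm (own x) by 130 mm (own y) by 43 mm high, walls and floor 3 mm, so its rim lies 7 mm below the board's top; a cap pushed over that edge drops into it. Axes parallel to the breadboard's. Origin: centre of its underside, 188 mm from the breadboard's origin along the board's y or -y
- slide_case: closed plain white slide case with a flat lid and steel latches, 204 x 104 x 42 mm, fixed on the bench beside the breadboard's other y edge. Origin: centre of its underside
- cap1: black round dust cap for an objective, a solid-looking disc 28 mm in diameter and 12 mm tall (about 15 g), lying flat and loose on the breadboard, at least 40 mm (centre to centre, across the sweeping direction) from its neighbours. It slides when pushed and can be pushed from any side. Origin: centre of its underside (50 mm above the bench while on the board)
- cap2: black round dust cap for an objective, a solid-looking disc 28 mm in diameter and 12 mm tall (about 15 g), lying flat and loose on the breadboard, at least 40 mm (centre to centre, across the sweeping direction) from its neighbours. It slides when pushed and can be pushed from any side. Origin: centre of its underside (50 mm above the bench while on the board)
- cap3: black round dust cap for an objective, a solid-looking disc 28 mm in diameter and 12 mm tall (about 15 g), lying flat and loose on the breadboard, at least 40 mm (centre to centre, across the sweeping direction) from its neighbours. It slides when pushed and can be pushed from any side. Origin: centre of its underside (50 mm above the bench while on the board)
- objective: steel microscope objective standing loose on the breadboard among the caps, to be left alone: 35 mm in diameter, 48 mm tall, 150 g. Origin: centre of its underside
- oil_bottle: small amber bottle with a black cap, 28 mm in diameter, 60 mm tall, standing loose on the bench 35 to 55 mm (to its centre) beyond the board's edge that lies away from the robot (own +x). Origin: centre of its underside
- driver: screwdriver with black handle, 150 mm long, lying loose on the bench beyond the same far edge, parallel to that edge. Origin: at mid-length, on its underside

How it is judged (in metres and radians):
At the end, for the whole second after the job is handed in: All three caps lie at rest (under 20 mm/s) inside the catch tray, origins within its outline and lower than 40 mm above its underside; the objective, oil bottle and screwdriver are within 15 mm of where they started, and the objective and bottle stand upright (within 0.2 rad) (x of cap1 in the frame of tray between -0.125 and 0.125 m and y of cap1 in the frame of tray between -0.065 and 0.065 m and z of each of cap1, cap2, cap3 in the frame of tray below 0.04 m and linear speed of each of cap1, cap2, cap3 below 0.02 m/s and x of cap2 in the frame of tray between -0.125 and 0.125 m and y of cap2 in the frame of tray between -0.065 and 0.065 m and x of cap3 in the frame of tray between -0.125 and 0.125 m and y of cap3 in the frame of tray between -0.065 and 0.065 m and distance of each of objective, oil_bottle, driver from where it was at the start of the episode below 0.015 m and angle between each of objective, oil_bottle's own z axis and vertical below 0.2 rad); the robot touches nothing.
It fails at once if a dust cap is lifted more than 15 mm off the breadboard instead of being swept (z of any of cap1, cap2, cap3 in the frame of board above 0.065 m).
It fails at once if the objective lens is shoved more than 15 mm from its place or tipped (distance of objective from where it was at the start of the episode above 0.015 m or angle between objective's own z axis and vertical above 0.3 rad).
It fails at once if the oil bottle is shoved more than 15 mm from its place or tipped (distance of oil_bottle from where it was at the start of the episode above 0.015 m or angle between oil_bottle's own z axis and vertical above 0.3 rad).
It fails at once if the screwdriver is shoved more than 15 mm from its place (distance of driver from where it was at the start of the episode above 0.015 m).
It also fails if it takes over 51 s, if anything falls off the work surface, if the arm or the gripper's body presses on something with over 40 N, if the wrist force passes 120 N, or if a joint passes its speed limit or range.

## Robot

A 6-joint arm with a two-finger parallel gripper is mounted at the origin on the work surface. World frame = base frame: x ahead of the robot, y to its left, z up, the work surface at z = 0. Lengths are in m, angles in degrees, forces in N, time in s.
With the tool pointing down it reaches from about 0.375 to 0.9 m from the base axis. Payload 3.1 kg.
Tool frame: the origin (TCP) lies at the very end of the fingers, on their centre line; the grasp point (between the pads) lies 19 mm behind it; z points along the fingers, y is the direction in which the jaws open and shut (so a half turn about z gives the same grasp; the last joint's range is limited). The gripper opens to 87 mm and grips with 3 to 60 N. Pads are 19 mm wide; open, the fingers measure 117 mm over their backs; the gripper's body (75 mm by 190 mm) begins 51 mm behind the grasp point.
Start: joints at [-84.196, 30.224, 82.088, -0, 67.689, -10.227], TCP at [0.173, -0.601, 0.223] pointing down, gripper open.
Joint ranges: [-176.69, 176.69], [-43.24, 126.21], [12.49, 139.97], [-82, 262], [0, 151.66], [-163.58, 163.58]. Speed limits (degrees/s): [159.86, 159.86, 180, 180, 180, 180].

## Interface

Orientations are given as a 3x3 rotation matrix whose columns are the frame's x, y, z axes.
In Python, from rig import readout, capture, camera_model, bot, spot_in, regions_of gives the robot as it stands.
- The arm moves only by the tool send_rows, never from a script. Its argument "moves" is a list that holds one entry, the list of rows, each a list of 7 numbers: the turn, a rotation vector about the tool's x, y, z in degrees, then the shift along the tool's x, y, z in cm, then the opening, from -1 (shut) to 1 (fully open). A call has exactly 5 rows; each row shifts and turns the commanded pose from where the row before left it, along the tool's axes as they then stand; what a row does not reach is not made up. A row lasts 1/10 s, in which the tool goes at most 50 mm and 8.59 degrees, less where a joint would pass 70% of its speed; a pose out of reach is approached as far as the arm can. A call with a gripper value outside its range is refused whole. The fingers move at their own pace and stop on an object; the grip force is fixed at half the most. Time passes only in rows, so rows that do not move let the fingers close, or fill a call up. It gives the time, the measured TCP pose, the force and the opening at its end, in the units of the state.
- readout.read_state(): the state, without advancing time (a new reading comes with each control period).
- capture(name): name is "scene" or "top" or "wrist"; returns the picture (400x640x3 uint8, blue, green, red); there is no depth.
- camera_model(name): a dict with "camera_matrix" (3x3 intrinsics, pixels), "k1" (the pictures are not rectified: a ray, as slopes to the right and down, at radius r is drawn at 1 + k1 r^2 times it, then the intrinsics apply), "pose" (4x4, takes a point from camera to world coordinates). Camera axes: x right, y up, looking along -z (the intrinsics and any distortion apply to the point x, -y, -z); pixel columns grow to the right and rows downward; lengths in m; the calibration is good to about 2 mm. A picture is of the moment at which its call begins: read the wrist's pose just before it. camera_model takes no time and is no camera call; for the wrist camera it gives the pose at the moment of the call.
- bot.hand_in(): hands the job in, once; it reports no verdict.
Trained networks look in the newest picture that a camera, given by its name, has taken for a name from the list of things; names that differ only in an ending like _2 or _b are one class to them, and where a whole thing is asked for, a point or a joint stands for the part that bears it (a point fixed in the world has none). Each returns a list of dicts, best first, with "p" (0 to 1); they miss things now and then, are a little off and sometimes report something else, mostly with a low value. They report only what shows in the picture. A call takes as long as a camera call.
- spot_in(camera, thing): "location" ([x, y, z] in m, in world coordinates, good to about 4 mm: the middle of the surface that is visible of it).
- regions_of(camera, thing): "mask" (400x640 bool, what is visible of it).
The state is a dict: "time_s": time; "joint_positions": joint angles; "qvel": joint speeds; "tau": joint torques, N m; "position": TCP position; "tcp_rot": TCP orientation; "force": force on the tool from outside, world axes, zero at the start; "moment": the same for the moment, N m; "opening": opening from 0.0 (shut) to 1.0 (fully open).
Only numpy, scipy, OpenCV 4.12 (cv2) and the standard library are available. Lean on these libraries where they do the work, as an engineer would, in place of code of your own. Each camera call takes 0.05 s, during which the arm holds its last target. There are 200 camera calls.

## Working session

There is one attempt and no reset: what is moved stays moved. The work goes in short steps, Python scripts to look and compute and a tool call to move; the robot and the scene stay as the last step left them, time stands still between calls to the robot, and variables do not carry over. Pictures are saved under pics/ and viewed, about 8 in all and at most 12, crops included, and the job is handed in when it is done.

Besides the shell and the picture viewer there is one more tool, called after "Emit:" as name(argument=value, ...), one argument or row to a line, values as JSON. send_rows: Moves the arm, as the interface text tells. Its arguments: {"type":"object","properties":{"moves":{"type":"array","items":{"type":"array","items":{"type":"array","items":{"type":"number"}}}}},"required":["moves"]}

```bash
mkdir -p pics; ls; python3 - <<'E'
from rig import readout, capture, camera_model, bot, spot_in, regions_of
import cv2, numpy as np
s=readout.read_state(); print(s["time_s"],s["position"],np.round(s["tcp_rot"],3).tolist(),s["opening"])
for c in ("top","scene"):
    im=capture(c); cv2.imwrite(f"pics/{c}0.png",im)
    m=camera_model(c); print(c,np.round(m["pose"],3).tolist(),m["camera_matrix"],m["k1"])
for t in ("cap1","objective","board","tray","slide_case","oil_bottle","driver"):
    print(t,[(np.round(d["location"],3).tolist(),round(d["p"],2)) for d in spot_in("top",t)][:5])
E
```

```text
pics
0.0 [ 0.17255909 -0.59994197  0.22156654] [[0.961, 0.276, -0.0], [0.276, -0.961, 0.002], [0.0, -0.002, -1.0]] 0.9993694447360929
top [[0.076, 0.968, -0.237, 0.473], [-0.997, 0.075, -0.013, 0.031], [0.005, 0.238, 0.971, 0.692], [0.0, 0.0, 0.0, 1.0]] [[411.54518231   0.         318.29720383]
 [  0.         411.54518231 203.46970092]
 [  0.           0.           1.        ]] -0.009873082109295524
scene [[0.833, -0.31, 0.457, 0.961], [0.552, 0.504, -0.664, -0.503], [-0.024, 0.806, 0.591, 0.518], [0.0, 0.0, 0.0, 1.0]] [[384.57686097   0.         319.27592938]
 [  0.         384.57686097 193.4998516 ]
 [  0.           0.           1.        ]] -0.06626573120312365
cap1 [([0.611, -0.071, 0.065], 0.78), ([0.554, -0.094, 0.063], 0.74), ([0.527, -0.056, 0.044], 0.73), ([0.501, -0.091, 0.066], 0.6), ([0.558, 0.129, 0.043], 0.17)]
objective [([0.47, 0.006, 0.094], 0.76)]
board [([0.528, -0.058, 0.047], 0.68)]
tray [([0.5, -0.263, 0.003], 0.88), ([0.528, -0.057, 0.045], 0.36), ([0.681, -0.157, 0.02], 0.18)]
slide_case [([0.559, 0.128, 0.041], 0.86)]
oil_bottle []
driver [([0.68, -0.159, 0.02], 0.73)]
```

View pics/top0.png

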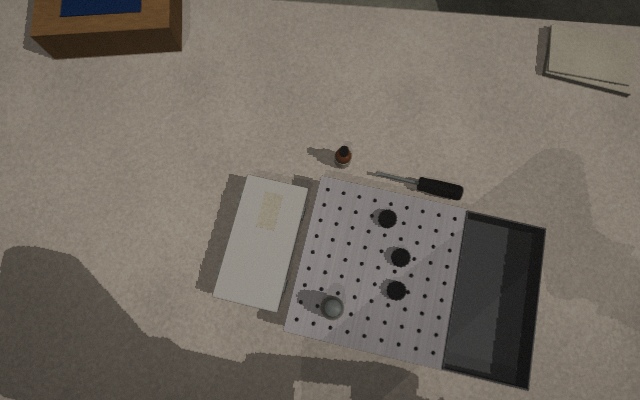

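The top view shows the caps at about (387,218), (400,257) and (396,290), and the objective at (332,308). The tray is on the right (board −y) and the case on the left. Next I'll work out the board frame and the cap positions.

```bash
cat > h.py <<'E'
import numpy as np, cv2
from rig import readout, capture, camera_model, bot, spot_in, regions_of
def ray(cam,uv,z):
    m=camera_model(cam);K=np.array(m["camera_matrix"]);P=np.array(m["pose"])
    d=(np.array(uv,float)-K[:2,2])/K[0,0]; u=d.copy()
    for _ in range(20): u=d/(1+m["k1"]*(u@u))
    r=P[:3,:3]@np.array([u[0],-u[1],-1]); o=P[:3,3]
    return o+r*(z-o[2])/r[2]
E
python3 - <<'E'
from h import *
C=np.array([ray("top",p,.05) for p in [(323,178),(466,210),(443,369),(285,331)]])[:,:2]
print(C.round(3), [np.linalg.norm(C[i]-C[i-1]).round(3) for i in range(4)])
# rigid fit, board corners: far/left=(+x,+y), far/right=(+x,-y), near/right, near/left
B=np.array([[.125,.12],[.125,-.12],[-.125,-.12],[-.125,.12]])
H=(B-B.mean(0)).T@(C-C.mean(0)); a=np.arctan2(H[0,1]-H[1,0],H[0,0]+H[1,1]); o=C.mean(0)
R=np.array([[np.cos(a),-np.sin(a)],[np.sin(a),np.cos(a)]])
print("yaw",np.degrees(a),"o",o,"res mm",((C-o-B@R.T)*1e3).round(1).tolist())
capture("top")
def show(n,w): print(n,w[:2].round(4),"board",(R.T@(w[:2]-o)).round(4))
for d in regions_of("top","cap1")[:6]:
    v,u=np.nonzero(d["mask"]); print(round(d["p"],2),len(u),u.mean(),v.mean()); show("cap",ray("top",(u.mean(),v.mean()),.060))
for n,h in (("objective",.085),("oil_bottle",.04),("driver",.015)):
  for d in regions_of("top",n)[:1]:
    v,u=np.nonzero(d["mask"]); show(n,ray("top",(u.mean(),v.mean()),h))
show("bottle",ray("top",(343,155),.045))
E
```

```text
[[ 0.673  0.035]
 [ 0.637 -0.198]
 [ 0.394 -0.162]
 [ 0.43   0.074]] [np.float64(0.246), np.float64(0.235), np.float64(0.245), np.float64(0.239)]
yaw -8.708245581193413 o [ 0.53353687 -0.06252468] res mm [[-2.6, -2.0], [-1.9, 2.5], [2.5, 0.3], [2.0, -0.8]]
0.74 251 387.44621513944224 218.5219123505976
cap [ 0.6112 -0.0706] board [0.0779 0.0038]
0.69 282 400.79787234042556 256.97872340425533
cap [ 0.5525 -0.0932] board [ 0.0234 -0.0275]
0.5 288 396.0729166666667 290.4861111111111
cap [ 0.5016 -0.0876] board [-0.0278 -0.0296]
objective [0.469  0.0077] board [-0.0744  0.0597]
oil_bottle [0.7149 0.005 ] board [0.1691 0.0942]
driver [ 0.683  -0.1539] board [ 0.1616 -0.0677]
bottle [0.7168 0.0049] board [0.1709 0.0944]
```

View pics/scene0.png

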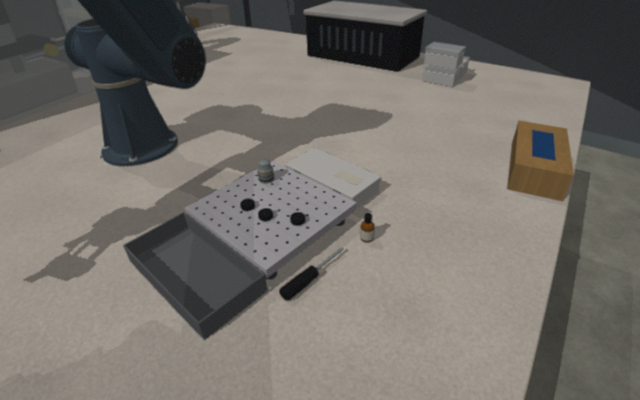

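The caps are at board (78,4), (23,−28) and (−28,−30) mm, so each gets its own lane toward −y. First I'll align the tool with the board (tool x along board x, tool y along board −y) and close the fingers.

Emit:
send_rows(
  moves=[
    [[0,0,8.2,0,0,0,-1],[0,0,8.2,0,0,0,-1],[0,0,8.2,0,0,0,-1],[0,0,0,1.5,-3.5,0,-1],[0,0,0,1.5,-3.5,0,-1]],
  ],
)

```text
time_s: 1.2
position: [0.2126, -0.5359, 0.2224]
tcp_rot: [[0.989, -0.151, 0.0], [-0.151, -0.989, -0.0], [0.0, 0.0, -1.0]]
force: [-0.1, 0.7, -0.7]
opening: 0.631
```

Emit:
send_rows(
  moves=[
    [[0,0,0,1.8,-4,0,-1],[0,0,0,1.8,-4,0,-1],[0,0,0,1.8,-4,0,-1],[0,0,0,1.8,-4,0,-1],[0,0,0,1.8,-4,0,-1]],
  ],
)

```text
time_s: 1.7
position: [0.3323, -0.3502, 0.2228]
tcp_rot: [[0.989, -0.15, 0.001], [-0.15, -0.989, -0.001], [0.001, 0.001, -1.0]]
force: [0.9, -0.0, -0.8]
opening: 0.17
```

Emit:
send_rows(
  moves=[
    [[0,0,0,1.8,-4,0,-1],[0,0,0,1.8,-4,0,-1],[0,0,0,1.8,-4,0,-1],[0,0,0,1.8,-4,0,-1],[0,0,0,1.8,-4,0,-1]],
  ],
)

```text
time_s: 2.2
position: [0.4512, -0.1657, 0.2229]
tcp_rot: [[0.989, -0.149, 0.001], [-0.149, -0.989, -0.001], [0.001, 0.0, -1.0]]
force: [1.3, -1.8, 0.1]
opening: 0.003
```

```bash
cat >> h.py <<'E'
a=np.radians(-8.7); R=np.array([[np.cos(a),-np.sin(a)],[np.sin(a),np.cos(a)]]); o=np.array([.5335,-.0625])
def where():
    s=readout.read_state(); p=s["position"]; r=np.array(s["tcp_rot"])
    print("t",s["time_s"],"board xy mm",(R.T@(np.array(p[:2])-o)*1e3).round(1),"z",round(p[2]*1e3,1),"tool x yaw",np.degrees(np.arctan2(r[1,0],r[0,0])).round(2),"F",np.round(s["force"],1),"open",round(s["opening"],3))
E
python3 -c "from h import *; where()"
```

```text
t 2.2 board xy mm [ -65.7 -114.5] z 222.9 tool x yaw -8.57 F [ 1.3 -1.8  0.1] open 0.003
```

Emit:
send_rows(
  moves=[
    [[0,0,0,0.9,-3.2,0,-1],[0,0,0,0.9,-3.2,0,-1],[0,0,0,0.9,-3.2,0,-1],[0,0,0,0.9,-3.2,0,-1],[0,0,0,0,0,0,-1]],
  ],
)

```text
time_s: 2.7
position: [0.5062, -0.0429, 0.2228]
tcp_rot: [[0.989, -0.145, 0.001], [-0.145, -0.99, 0.001], [0.001, -0.001, -1.0]]
force: [-1.3, -0.6, 0.3]
opening: 0.005
```

```bash
python3 - <<'E'
from h import *
where(); cv2.imwrite("pics/w1.png",capture("wrist"))
for d in regions_of("wrist","cap1")[:5]:
    v,u=np.nonzero(d["mask"]); w=ray("wrist",(u.mean(),v.mean()),.060); print(round(d["p"],2),u.mean().round(),v.mean().round(),(R.T@(w[:2]-o)*1e3).round(1))
E
```

```text
t 2.7 board xy mm [-30.   15.3] z 222.8 tool x yaw -8.31 F [-1.3 -0.6  0.3] open 0.005
0.9 331.0 77.0 [78.   0.1]
0.83 360.0 133.0 [ 22.9 -30.9]
0.81 361.0 180.0 [-27.2 -34.2]
```

View pics/w1.png

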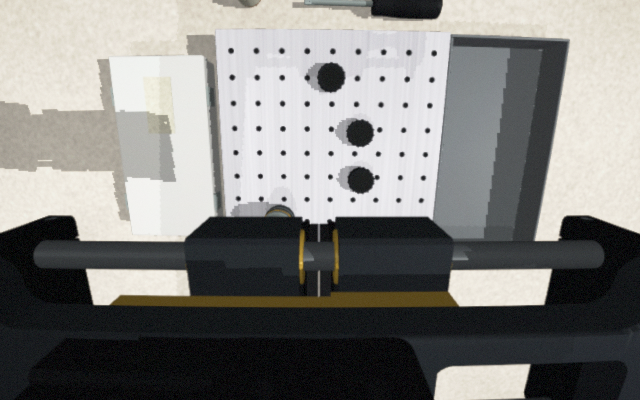

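The wrist view confirms the caps at (331,77), (360,133) and (361,180). They agree with the top camera to about 4 mm. I'm descending behind the near cap.

Emit:
send_rows(
  moves=[
    [[0,0,0,0.2,0,4,-1],[0,0,0,0,0,4,-1],[0,0,0,0,0,4,-1],[0,0,0,0,0,3,-1],[0,0,0,0,0,1,-1]],
  ],
)

```text
time_s: 3.3
position: [0.5046, -0.0471, 0.0599]
tcp_rot: [[0.989, -0.151, -0.006], [-0.151, -0.989, 0.002], [-0.006, -0.001, -1.0]]
force: [-0.4, 0.1, 1.4]
opening: 0.006
```

Emit:
send_rows(
  moves=[
    [[0,0,0,0,0,0.6,-1],[0,0,0,0,0,0,-1],[0,0,0,0,0,0,-1],[0,0,0,0,1,0,-1],[0,0,0,0,1,0,-1]],
  ],
)

```text
time_s: 3.8
position: [0.5047, -0.0669, 0.0576]
tcp_rot: [[0.989, -0.148, 0.002], [-0.148, -0.989, -0.001], [0.002, 0.001, -1.0]]
force: [0.4, 0.1, 0.0]
opening: 0.004
```

```bash
python3 -c "from h import *; where()"
```

```text
t 3.8 board xy mm [-27.9  -8.7] z 57.6 tool x yaw -8.51 F [0.4 0.1 0. ] open 0.004
```

Emit:
send_rows(
  moves=[
    [[0,0,0,0,0.8,0.2,-1],[0,0,0,0,1.2,0,-1],[0,0,0,0,1.2,0,-1],[0,0,0,0,1.2,0,-1],[0,0,0,0,1.2,0,-1]],
  ],
)

```text
time_s: 4.3
position: [0.4954, -0.1226, 0.0545]
tcp_rot: [[0.989, -0.149, -0.0], [-0.149, -0.989, 0.0], [-0.0, -0.0, -1.0]]
force: [-0.6, -0.7, -0.2]
opening: 0.007
```

```bash
cat >> h.py <<'E'
def caps(cam="top"):
    im=capture(cam)
    for d in regions_of(cam,"cap1")[:5]:
        v,u=np.nonzero(d["mask"]); w=ray(cam,(u.mean(),v.mean()),.060); print(round(d["p"],2),len(u),u.mean().round(),v.mean().round(),(R.T@(w[:2]-o)*1e3).round(1))
    return im
E
python3 - <<'E'
from h import *
where(); cv2.imwrite("pics/t2.png",cv2.resize(caps()[140:400,200:560],None,fx=2,fy=2))
E
```

```text
t 4.3 board xy mm [-28.5 -65.2] z 54.5 tool x yaw -8.59 F [-0.6 -0.7 -0.2] open 0.007
0.7 238 401.0 256.0 [ 25.4 -27.7]
0.56 289 387.0 218.0 [78.8  5. ]
```

View pics/t2.png

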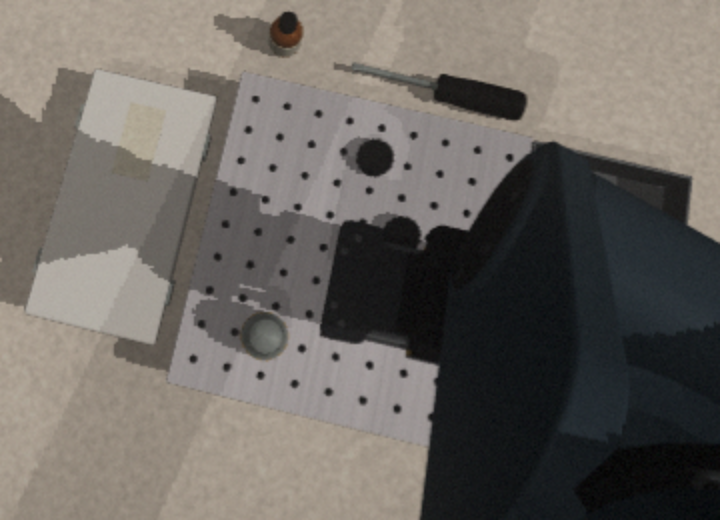

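The gripper hides the cap from the top camera, and the objective and the other two caps haven't moved. I'll carry the push over the edge.

Emit:
send_rows(
  moves=[
    [[0,0,0,0,1.2,0,-1],[0,0,0,0,1.2,0,-1],[0,0,0,0,1.2,0,-1],[0,0,0,0,1.2,0,-1],[0,0,0,0,1.2,0,-1]],
  ],
)

```text
time_s: 4.9
position: [0.4866, -0.1819, 0.0546]
tcp_rot: [[0.989, -0.149, 0.0], [-0.149, -0.989, -0.0], [0.0, 0.0, -1.0]]
force: [0.4, -0.4, -0.1]
opening: 0.007
```

Emit:
send_rows(
  moves=[
    [[0,0,0,0,1,0,-1],[0,0,0,0,0,0,-1],[0,0,0,0,0,-2,-1],[0,0,0,0,-2,-4,-1],[0,0,0,2,-3,-4,-1]],
  ],
)

```text
time_s: 5.4
position: [0.508, -0.1453, 0.1519]
tcp_rot: [[0.988, -0.152, -0.005], [-0.152, -0.988, 0.003], [-0.006, -0.002, -1.0]]
force: [0.7, -0.6, -0.1]
opening: 0.006
```

```bash
python3 - <<'E'
from h import *
where(); cv2.imwrite("pics/w2.png",caps("wrist")); cv2.imwrite("pics/s2.png",capture("scene"))
E
```

```text
t 5.4 board xy mm [-12.7 -85.7] z 151.9 tool x yaw -8.73 F [ 0.7 -0.6 -0.1] open 0.006
0.69 1018 250.0 156.0 [ 33.  -26.8]
0.62 669 380.0 199.0 [  -4.4 -139.3]
0.61 1149 207.0 87.0 [88.2  5.3]
```

View pics/s2.png

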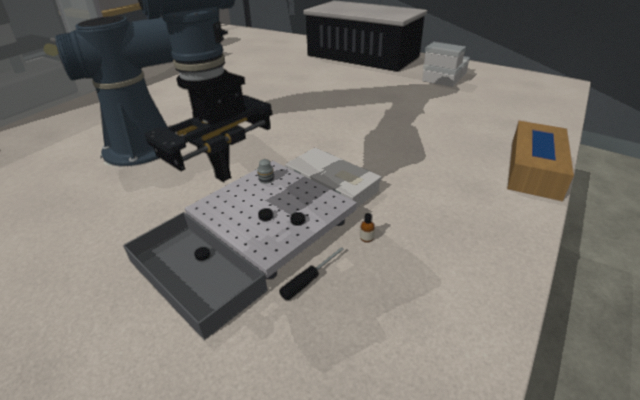

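One cap is in the tray at (202,254); the other two and the objective are where they were. Next is the middle cap, lane x ≈ 24 mm.

Emit:
send_rows(
  moves=[
    [[0,0,0,0.9,-3,0,-1],[0,0,0,0.9,-3,0,-1],[0,0,0,0.9,-3,0,-1],[0,0,0,0,0,0,-1],[0,0,0,0,0,0,-1]],
  ],
)

```text
time_s: 6.05
position: [0.5496, -0.0607, 0.1504]
tcp_rot: [[0.989, -0.147, -0.003], [-0.147, -0.989, 0.0], [-0.003, 0.0, -1.0]]
force: [0.6, 0.5, 0.1]
opening: 0.004
```

```bash
python3 - <<'E'
from h import *
where(); caps("wrist")
E
```

```text
t 6.05 board xy mm [15.6  4.2] z 150.4 tool x yaw -8.48 F [0.6 0.5 0.1] open 0.004
0.91 528 465.0 227.0 [  -8.2 -126.4]
0.65 959 320.0 123.0 [79.8  2. ]
0.55 909 356.0 189.0 [ 25.1 -28.9]
```

Emit:
send_rows(
  moves=[
    [[0,0,0,0.9,-1.3,0,-1],[0,0,0,0,0,3.5,-1],[0,0,0,0,0,3.5,-1],[0,0,0,0,0,1.5,-1],[0,0,0,0,0,0.8,-1]],
  ],
)

```text
time_s: 6.65
position: [0.5611, -0.0496, 0.0568]
tcp_rot: [[0.989, -0.15, -0.003], [-0.15, -0.989, 0.001], [-0.003, -0.001, -1.0]]
force: [0.4, 0.2, -0.0]
opening: 0.005
```

Emit:
send_rows(
  moves=[
    [[0,0,0,0,0,0,-1],[0,0,0,0,0,0,-1],[0,0,0,0,0.5,0,-1],[0,0,0,0,0.5,0,-1],[0,0,0,0,0,0,-1]],
  ],
)

```text
time_s: 7.15
position: [0.5607, -0.0605, 0.0595]
tcp_rot: [[0.989, -0.15, 0.002], [-0.15, -0.989, -0.001], [0.002, 0.0, -1.0]]
force: [-0.3, 0.6, 0.1]
opening: 0.006
```

```bash
python3 -c "from h import *; where()"
```

```text
t 7.15 board xy mm [26.5  6.1] z 59.5 tool x yaw -8.62 F [-0.3  0.6  0.1] open 0.006
```

Emit:
send_rows(
  moves=[
    [[0,0,0,-0.1,0,0.3,-1],[0,0,0,0,0.5,0.1,-1],[0,0,0,0,1.0,0,-1],[0,0,0,0,1.2,0,-1],[0,0,0,0,1.2,0,-1]],
  ],
)

```text
time_s: 7.65
position: [0.5532, -0.0991, 0.0547]
tcp_rot: [[0.989, -0.149, 0.0], [-0.149, -0.989, -0.0], [0.0, 0.0, -1.0]]
force: [1.1, -0.3, -0.4]
opening: 0.001
```

Emit:
send_rows(
  moves=[
    [[0,0,0,0,1.2,0,-1],[0,0,0,0,1.2,0,-1],[0,0,0,0,1.2,0,-1],[0,0,0,0,1.2,0,-1],[0,0,0,0,1.2,0,-1]],
  ],
)

```text
time_s: 8.15
position: [0.5442, -0.1583, 0.0547]
tcp_rot: [[0.989, -0.149, 0.0], [-0.149, -0.989, 0.0], [0.0, -0.0, -1.0]]
force: [0.3, -0.2, 0.1]
opening: 0.004
```

Emit:
send_rows(
  moves=[
    [[0,0,0,0,1.2,0,-1],[0,0,0,0,1.2,0,-1],[0,0,0,0,1.2,0,-1],[0,0,0,0,0,0,-1],[0,0,0,0,0,0,-1]],
  ],
)

```text
time_s: 8.65
position: [0.5389, -0.1931, 0.0547]
tcp_rot: [[0.989, -0.15, -0.0], [-0.15, -0.989, 0.0], [-0.0, -0.0, -1.0]]
force: [0.2, 0.9, -0.6]
opening: 0.007
```

```bash
python3 - <<'E'
from h import *
where(); caps("scene")
E
```

```text
t 8.65 board xy mm [  25.1 -128.3] z 54.7 tool x yaw -8.61 F [ 0.2  0.9 -0.6] open 0.007
0.7 175 297.0 219.0 [82.7 -0.6]
0.65 182 202.0 253.0 [  25.3 -170.7]
0.51 200 218.0 267.0 [  72.  -171.9]
```

Two caps are in the tray. Now the last one, lane x ≈ 79 mm, starting from y ≈ 46 mm.

Emit:
send_rows(
  moves=[
    [[0,0,0,0,0,-3,-1],[0,0,0,0,0,-4,-1],[0,0,0,0.9,-3,-2,-1],[0,0,0,0.9,-3,0,-1],[0,0,0,0.9,-3,0,-1]],
  ],
)

```text
time_s: 9.25
position: [0.58, -0.1066, 0.146]
tcp_rot: [[0.989, -0.149, 0.002], [-0.149, -0.989, -0.001], [0.002, 0.0, -1.0]]
force: [-0.6, -1.0, 0.4]
opening: 0.003
```

Emit:
send_rows(
  moves=[
    [[0,0,0,0.9,-3,0,-1],[0,0,0,0.9,-3,0,-1],[0,0,0,0.9,-2.3,0,-1],[0,0,0,0,0,0,-1],[0,0,0,0,0,0,-1]],
  ],
)

```text
time_s: 9.75
position: [0.6178, -0.029, 0.1445]
tcp_rot: [[0.989, -0.147, -0.001], [-0.147, -0.989, -0.0], [-0.001, 0.0, -1.0]]
force: [-0.4, -0.5, 0.4]
opening: 0.005
```

```bash
python3 - <<'E'
from h import *
where(); caps("wrist")
E
```

```text
t 9.75 board xy mm [78.2 45.9] z 144.5 tool x yaw -8.44 F [-0.4 -0.5  0.4] open 0.005
0.91 435 499.0 284.0 [   1.3 -121.1]
0.67 941 369.0 200.0 [80.3  2.3]
0.5 236 507.0 234.0 [  49.9 -120.3]
```

Emit:
send_rows(
  moves=[
    [[0,0,0,0.1,0,3,-1],[0,0,0,0,0,3,-1],[0,0,0,0,0,1.8,-1],[0,0,0,0,0,0.8,-1],[0,0,0,0,0,0,-1]],
  ],
)

```text
time_s: 10.35
position: [0.6181, -0.0308, 0.0576]
tcp_rot: [[0.989, -0.15, -0.003], [-0.15, -0.989, 0.001], [-0.003, -0.0, -1.0]]
force: [-0.5, -0.8, -0.0]
opening: 0.005
```

Emit:
send_rows(
  moves=[
    [[0,0,0,0,0,0,-1],[0,0,0,0,0,0,-1],[0,0,0,0,0.5,0,-1],[0,0,0,0,0.5,0,-1],[0,0,0,0,0,0,-1]],
  ],
)

```text
time_s: 10.85
position: [0.618, -0.0408, 0.0592]
tcp_rot: [[0.989, -0.15, 0.001], [-0.15, -0.989, -0.0], [0.001, 0.0, -1.0]]
force: [0.1, -0.3, -0.7]
opening: 0.002
```

```bash
python3 -c "from h import *; where()"
```

```text
t 10.85 board xy mm [80.2 34.3] z 59.2 tool x yaw -8.61 F [ 0.1 -0.3 -0.7] open 0.002
```

Emit:
send_rows(
  moves=[
    [[0,0,0,0,0,0.3,-1],[0,0,0,0,0.6,0.1,-1],[0,0,0,0,1.2,0,-1],[0,0,0,0,1.2,0,-1],[0,0,0,0,1.2,0,-1]],
  ],
)

```text
time_s: 11.35
position: [0.6113, -0.0828, 0.0547]
tcp_rot: [[0.989, -0.149, 0.0], [-0.149, -0.989, -0.0], [0.0, 0.0, -1.0]]
force: [0.2, -0.1, 0.4]
opening: 0.006
```

Emit:
send_rows(
  moves=[
    [[0,0,0,0,1.2,0,-1],[0,0,0,0,1.2,0,-1],[0,0,0,0,1.2,0,-1],[0,0,0,0,1.2,0,-1],[0,0,0,0,1.2,0,-1]],
  ],
)

```text
time_s: 11.85
position: [0.6023, -0.1418, 0.0547]
tcp_rot: [[0.989, -0.149, 0.0], [-0.149, -0.989, -0.0], [0.0, 0.0, -1.0]]
force: [-1.2, -0.1, 0.4]
opening: 0.006
```

Emit:
send_rows(
  moves=[
    [[0,0,0,0,1.2,0,-1],[0,0,0,0,1.2,0,-1],[0,0,0,0,1.2,0,-1],[0,0,0,0,1.2,0,-1],[0,0,0,0,1.2,0,-1]],
  ],
)

```text
time_s: 12.35
position: [0.5934, -0.2011, 0.0547]
tcp_rot: [[0.989, -0.149, 0.0], [-0.149, -0.989, -0.0], [0.0, 0.0, -1.0]]
force: [0.0, -0.8, -0.8]
opening: -0.0
```

```bash
python3 - <<'E'
from h import *
where(); caps("scene")
E
```

```text
t 12.35 board xy mm [  80.2 -127.9] z 54.7 tool x yaw -8.57 F [ 0.  -0.8 -0.8] open -0.0
0.6 184 218.0 266.0 [  70.2 -170.5]
0.51 220 237.0 282.0 [ 119.9 -171.1]
```

Now I'll lift clear, back off and check with both cameras.

Emit:
send_rows(
  moves=[
    [[0,0,0,0,0,-3,-1],[0,0,0,0,0,-4,-1],[0,0,0,0,0,-4,-1],[0,0,0,-3,0,-4,-1],[0,0,0,-4,0,-2,-1]],
  ],
)

```text
time_s: 12.95
position: [0.5268, -0.1906, 0.2283]
tcp_rot: [[0.989, -0.148, 0.007], [-0.148, -0.989, -0.004], [0.008, 0.003, -1.0]]
force: [-1.0, -0.3, 0.6]
opening: 0.003
```

Emit:
send_rows(
  moves=[
    [[0,0,0,-3,4,0,-1],[0,0,0,-3,4,0,-1],[0,0,0,-2,4,0,-1],[0,0,0,0,4,0,-1],[0,0,0,0,4,0,-1]],
  ],
)

```text
time_s: 13.45
position: [0.4145, -0.3763, 0.2251]
tcp_rot: [[0.989, -0.149, 0.0], [-0.149, -0.989, 0.0], [0.0, -0.0, -1.0]]
force: [1.2, 0.6, -0.1]
opening: 0.008
```

Emit:
send_rows(
  moves=[
    [[0,0,0,0,4,0,-1],[0,0,0,0,4,0,-1],[0,0,0,0,4,0,-1],[0,0,0,0,0,0,-1],[0,0,0,0,0,0,-1]],
  ],
)

```text
time_s: 13.95
position: [0.3972, -0.4941, 0.2241]
tcp_rot: [[0.989, -0.15, -0.0], [-0.15, -0.989, 0.002], [-0.0, -0.002, -1.0]]
force: [0.7, 0.5, 0.2]
opening: 0.001
```

```bash
python3 - <<'E'
from h import *
where(); a=caps("top"); 
for n,h in (("objective",.085),("oil_bottle",.04),("driver",.015)):
  for d in regions_of("top",n)[:1]:
    v,u=np.nonzero(d["mask"]); w=ray("top",(u.mean(),v.mean()),h); print(n,w[:2].round(4),(R.T@(w[:2]-o)*1e3).round(1))
b=capture("scene"); cv2.imwrite("pics/end.png",np.hstack([a[120:400,190:580],b[120:400,100:490]]))
E
```

```text
t 13.95 board xy mm [ -69.5 -447.3] z 224.1 tool x yaw -8.64 F [0.7 0.5 0.2] open 0.001
0.77 268 467.0 277.0 [  17.2 -131.7]
0.66 251 463.0 309.0 [ -31.2 -132.1]
0.57 234 472.0 244.0 [  68.  -131.6]
objective [0.4693 0.0086] [-74.2  60.6]
oil_bottle [0.4687 0.0067] [-74.6  58.6]
driver [ 0.6836 -0.1505] [161.7 -64.3]
```

View pics/end.png

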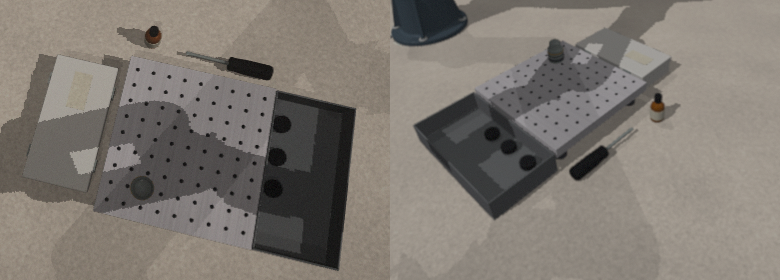

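All three caps lie on the tray floor in both views. The objective, bottle and driver haven't moved, and the arm is clear.

```bash
python3 -c "from rig import bot; print(bot.hand_in())"
```

```text
the job is handed in; nothing more can be done
None
```

I swept all three dust caps off the board's −y edge into the catch tray, one straight push each with closed fingers, and handed the job in at about 14 s of the 51 s allowed. The hand-in gives no verdict, so the result rests on my own checks.

- **Caps:** the last top and scene pictures show all three lying on the tray floor. By a rough hand estimate from the top view they sit about 25–30 mm inside the board-side wall.
- **Objective:** it measured within 1 mm of its starting position and stands upright.
- **Screwdriver:** it measured about 3.5 mm from its first reading, which is within the cameras' measuring error.
- **Oil bottle:** the last network reading disagreed, because it reported the objective's position instead. I went by the picture, where the bottle stands upright where it was.
- **Robot:** the force readings I took stayed around 2 N or less, and the arm was clear of everything at the end.

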